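# Change over the interlocked valves of a twin water filter

## Robot

A 6-joint arm with a two-finger parallel gripper is mounted at the origin on a cart in front of the work surface, level with it; the furniture and walls round the work are solid. World frame = base frame: x ahead of the robot, y to its left, z up, the work surface at z = 0. Lengths are in m, angles in degrees, forces in N, time in s.
With the tool pointing down it reaches from about 0.4 to 0.825 m from the base axis. Payload 7 kg.
Tool frame: the origin (TCP) lies at the very end of the fingers, on their centre line; the grasp point (between the pads) lies 19 mm behind it; x points along the fingers, y is the direction in which the jaws open and shut, and the axes are right-handed (so a half turn about x gives the same grasp; the last joint's range is limited). The gripper opens to 88 mm and grips with 3 to 60 N. Pads are 19 mm wide; open, the fingers measure 130 mm over their backs; the gripper's body (78 mm by 193 mm) begins 47 mm behind the grasp point.
Start: joints at [-55.056, 20.546, 0.682, 0, -70.136, -16.507], TCP at [0.213, -0.64, 0.227] pointing down, gripper open.
Joint ranges: [-176.03, 176.03], [-82.01, 121.73], [-58.28, 71.71], [-173.87, 95.51], [-174.79, -0.11], [-173.66, 173.66]. Speed limits (degrees/s): [136.94, 136.94, 172.46, 180, 180, 180].

## Interface

Orientations are given as [roll, pitch, yaw] about the fixed x, y, z axes, in that order (R = Rz(yaw) Ry(pitch) Rx(roll)).
In Python, from plant import monitor, eyes, ticket gives the robot as it stands. The module is installed in compiled form; this text tells all that it offers.
- The arm moves only by the shell command python3 -m crank 'ROWS'. ROWS is JSON, a list of rows, each an object with "linear": the shift along the world's x, y, z in units of 60 mm (1.0 is 60 mm), a list of three; "rot": the turn, a rotation vector about the world's x, y, z in units of 5 degrees (1.0 is 5 degrees), a list of three; "hand": the opening, from 0 (shut) to 1 (fully open). In form: [{"linear": [tx, ty, tz], "rot": [ax, ay, az], "hand": hand}, ...]. A call has 1 to 20 rows; each row shifts and turns the pose as measured when the row begins; what a row does not reach is not made up. A row lasts 1/8 s, in which the tool goes at most 62.5 mm and 10.7 degrees, less where a joint would pass 70% of its speed; a pose out of reach is approached as far as the arm can. A call is refused whole if a number of a shift passes 1 or a number of a turn 1, either way. A call with a gripper value outside its range is refused whole. The fingers move at their own pace and stop on an object; the grip force is fixed at half the most. Time passes only in rows, so rows that do not move let the fingers close. It gives the time, the measured TCP pose, the force and the opening at its end, in the units of the state.
- monitor.get_obs(): the state, without advancing time (a new reading comes with each control period).
- eyes.snapshot(name): name is "scene" or "top" or "wrist"; returns a dict with "image" (480x640x3 uint8, red, green, blue), "depth" (480x640 float32, m along the optical axis (not along the pixel's ray), 0 where there is no reading), "K" (3x3 intrinsics, pixels), "camera_from_world" (4x4, takes a point from world to camera coordinates); the wrist camera has in their place "hand_eye" (4x4, takes a point from camera to tool coordinates, whose origin is the TCP and whose axes are the tool frame's). Camera axes: x right, y up, looking along -z (the intrinsics and any distortion apply to the point x, -y, -z); pixel columns grow to the right and rows downward; lengths in m; the calibration is good to about 2 mm. A picture is of the moment at which its call begins: read the wrist's pose just before it.
- ticket.close_job(): hands the job in, once; it reports no verdict.
The state is a dict: "clock": time; "joint_pos": joint angles; "qvel": joint speeds; "tau": joint torques, N m; "tool_pos": TCP position; "orientation": TCP orientation; "force": force on the tool from outside, world axes, zero at the start; "moment": the same for the moment, N m; "opening": finger opening in m.
Only numpy, scipy, OpenCV 4.12 (cv2) and the standard library are available. Lean on these libraries where they do the work, as an engineer would, in place of code of your own. Each camera call takes 0.05 s, during which the arm holds its last target.

## Task

The twin water filter beside the sink has two interlocked valve levers, of which one stands open (pointing at you) and the other shut (pointing along the block to the left). Change over to the other filter: first turn the open lever fully shut, which frees the other, then turn that other lever fully open. Never force both levers open together, and let go at the end.

Things in the scene. Friction and masses are not known exactly. Their poses are not given: they have to be found in the camera images.
- filter_block: White valve block of the twin filter, 116 x 206 x 32 mm, fixed; origin under its centre, x away from the robot, y to the left, z up. The two levers turn on top at y = +45 and -45 mm, x = 0. Two grey upright cartridges (58 mm wide, tops 106 mm up) stand behind at x = 118 mm, same y.
- lever_run (a joint): Steel lever that starts open (1.42 to 1.57), left or right one of the pair. Rad: 0 = shut at its stop, pointing to the block's left (+y); 1.571 = open at its stop, a quarter turn counter-clockwise from above, pointing to the block's front (-x). Stays where left. Interlock discs under the levers: while one is not shut, the other turns at most about 11 degrees; with it fully shut the other is free.
- lever_idle (a joint): The other, equal steel lever; starts shut (0 to 0.05) and locked by the first until that is back at 0. Rad: 0 = shut at its stop, pointing to the block's left (+y); 1.571 = open at its stop, a quarter turn counter-clockwise from above, pointing to the block's front (-x). Stays where it is left.
- knob_run (a point): Centre of the black upright round knob (16 mm diameter, 40 mm tall, 58 to 98 mm above the worktop; this point 78 mm up) at the end of lever_run, the lever that starts open. The point's y axis points level along the lever, outwards; z is up. The lever's upright turning axis lies 62 mm from here towards -y. 2 to 5 N at the knob turn it. A steel bar lies below the knob, top at 58 mm.
- knob_idle (a point): Centre of the black upright round knob (16 mm diameter, 40 mm tall, 58 to 98 mm above the worktop; this point 78 mm up) at the end of lever_idle, the lever that starts shut. The point's y axis points level along the lever, outwards; z is up. The lever's upright turning axis lies 62 mm from here towards -y. 2 to 5 N at the knob turn it. A steel bar lies below the knob, top at 58 mm.

How it is judged:
By the outcome, as a careful person would: the job done as asked, in the order asked, and still so for the second after the job is handed in, with the robot touching nothing.
It also fails if it takes over 48 s, if anything falls off the work surface, if the arm or the gripper's body presses on something with over 40 N, if the wrist force passes 120 N, or if a joint passes its speed limit or range.

## Working session

There is one attempt and no reset: what is moved stays moved. The work goes in short steps, Python scripts to look and compute and a shell command to move; the robot and the scene stay as the last step left them, time stands still between calls to the robot, and variables do not carry over. Pictures are saved under pics/ and viewed, and the job is handed in when it is done.

```bash
mkdir -p pics; python3 - <<'E'
from plant import monitor, eyes
import cv2
print(monitor.get_obs())
for n in ("scene","top"):
    s=eyes.snapshot(n); cv2.imwrite(f"pics/{n}0.png",s["image"][:,:,::-1]); print(n,s["K"].tolist(),s["camera_from_world"].round(4).tolist())
E
```

```text
{'clock': 0.0, 'joint_pos': array([-5.50579298e+01,  2.05894898e+01,  6.32296597e-01, -2.00970821e-02,
       -7.01345341e+01, -1.65061908e+01]), 'qvel': array([ 0.07907531, -0.09413289, -0.04671251,  0.00283404, -0.05554672,
        0.07303914]), 'tau': array([-4.81436982e-04, -5.82714915e+01,  2.93051952e+01,  6.99681357e+00,
        6.84410290e-03, -1.57301256e-04]), 'tool_pos': array([ 0.21327169, -0.63989897,  0.22563349]), 'orientation': array([ 94.86959195,  89.90634665, 113.29862694]), 'force': array([ 0.02745272, -0.97862242, -0.13317445]), 'moment': array([ 0.02239024,  0.04273662, -0.01465195]), 'opening': 0.08753018321945973}
scene [[444.05623017266674, 0.0, 314.1628416014009], [0.0, 444.05623017266674, 237.7876951903038], [0.0, 0.0, 1.0]] [[-0.8718, -0.4896, -0.0157, 0.58], [0.3704, -0.6797, 0.6331, -0.0809], [-0.3207, 0.5461, 0.7739, -0.887], [0.0, 0.0, 0.0, 1.0]]
top [[617.0791574092334, 0.0, 324.5695637996408], [0.0, 617.0791574092334, 242.92918682313007], [0.0, 0.0, 1.0]] [[-0.0152, -0.9998, -0.0153, 0.2775], [0.9818, -0.0178, 0.1888, -0.5643], [-0.1891, -0.0122, 0.9819, -0.8156], [0.0, 0.0, 0.0, 1.0]]
```

View pics/top0.png

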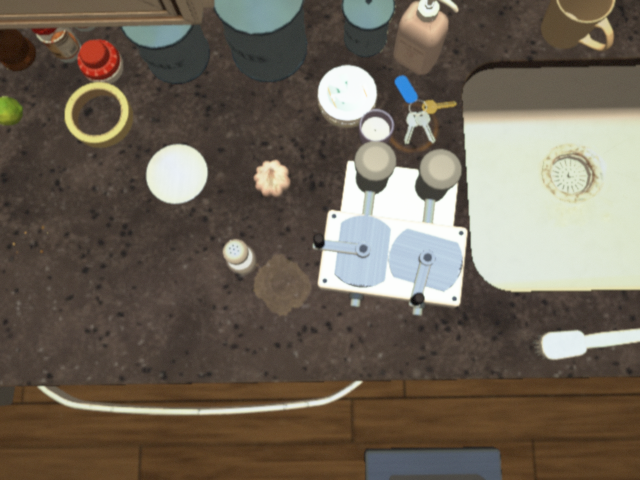

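View pics/scene0.png

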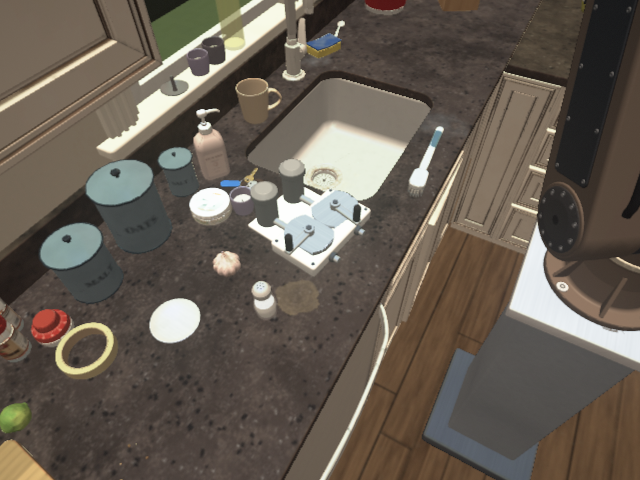

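The top view shows the block near (393,258). The run lever is the right one, with its axis at (428,258) and knob at (417,299). The idle lever is on the left, with its axis at (363,249) and knob at (319,241). Next I'll measure them.

```bash
cat > h.py <<'E'
from plant import monitor, eyes
import cv2, numpy as np
def pts(s):
    K=s["K"];d=s["depth"];v,u=np.mgrid[:480,:640]
    P=np.stack([(u-K[0,2])/K[0,0]*d,-(v-K[1,2])/K[1,1]*d,-d],-1)
    T=np.linalg.inv(s["camera_from_world"]); return P@T[:3,:3].T+T[:3,3]
def ray(s,u,v,z):
    K=s["K"];T=np.linalg.inv(s["camera_from_world"])
    r=T[:3,:3]@np.array([(u-K[0,2])/K[0,0],-(v-K[1,2])/K[1,1],-1]);o=T[:3,3]
    return o+r*(z-o[2])/r[2]
def knobs(n):
    s=eyes.snapshot(n);P=pts(s);im=s["image"].astype(int)
    dark=(im.max(-1)<70)&(P[...,2]>.062)&(P[...,2]<.108)&(P[...,0]>.2)&(s["depth"]>0)
    k,l,st,c=cv2.connectedComponentsWithStats(dark.astype(np.uint8))
    for i in range(1,k):
        if st[i,4]>25:
            m=l==i;t=m&(P[...,2]>.09)
            print(n,c[i].round(1),st[i].tolist(),"mean",P[m].mean(0).round(4),"top",P[t].mean(0).round(4) if t.any() else None,t.sum(),"zmax",P[m][:,2].max().round(4))
    return s,P
E
python3 - <<'E'
from h import *
s,P=knobs("top")
for n,(u,v) in dict(axL=(363,249),axR=(428,258)).items(): print(n,P[v-1:v+2,u-1:u+2].reshape(-1,3).mean(0).round(4))
for u,v in [(334,213),(467,230),(463,304),(320,287)]: print('corner',ray(s,u,v,.032).round(4))
for u,v in [(375,152),(441,163)]: print('cart',P[v,u].round(4))
cv2.imwrite("pics/crop.png",cv2.resize(s["image"][190:320,300:480,::-1],None,fx=4,fy=4,interpolation=cv2.INTER_CUBIC))
knobs("scene")
E
```

```text
top [364.7  29. ] [341, 7, 48, 31, 320] mean [0.8858 0.2037 0.0753] top [0.8852 0.2076 0.0919] 60 zmax 0.0952
top [267.   47.9] [223, 10, 82, 55, 1295] mean [0.8531 0.347  0.0861] top [0.8525 0.3471 0.0982] 576 zmax 0.1079
top [173.7  50.6] [136, 25, 65, 42, 1124] mean [0.8533 0.4835 0.0837] top [0.8524 0.4825 0.0987] 391 zmax 0.1079
top [ 5.1 36.8] [0, 29, 14, 20, 200] mean [0.8885 0.7409 0.0709] top None 0 zmax 0.0875
top [370.9 181.1] [358, 174, 29, 11, 75] mean [0.6526 0.2014 0.0748] top [0.6515 0.2084 0.0915] 2 zmax 0.0917
top [429.  187.3] [419, 177, 27, 17, 100] mean [0.6415 0.1205 0.0763] top [0.6407 0.1248 0.0913] 13 zmax 0.0935
top [318.2 240. ] [313, 233, 11, 16, 122] mean [0.5658 0.2762 0.0928] top [0.5672 0.2764 0.0976] 93 zmax 0.1023
top [417.  299.1] [411, 294, 13, 11, 106] mean [0.4837 0.1464 0.0936] top [0.4842 0.1455 0.0979] 83 zmax 0.1019
axL [0.5572 0.2147 0.067 ]
axR [0.5429 0.1251 0.067 ]
corner [0.6179 0.2539 0.032 ]
corner [0.5888 0.0612 0.032 ]
corner [0.4816 0.0732 0.032 ]
corner [0.5093 0.2759 0.032 ]
cart [0.6838 0.1968 0.108 ]
cart [0.6667 0.1077 0.1068]

[... 330 characters left out ...]
 0.0915] 18 zmax 0.0935
scene [ 44.4 231.2] [0, 188, 95, 95, 2128] mean [0.9997 0.4848 0.0863] top [1.0019 0.4711 0.0982] 931 zmax 0.1042
scene [160.  206.7] [156, 198, 8, 19, 48] mean [0.8445 0.3262 0.0849] top [0.8452 0.3263 0.0977] 19 zmax 0.1066
scene [356.4 213.1] [353, 205, 7, 17, 89] mean [0.4827 0.1483 0.0832] top [0.4837 0.1472 0.0958] 32 zmax 0.101
scene [143.3 224.8] [124, 213, 37, 21, 296] mean [0.8466 0.3762 0.0776] top [0.8395 0.3674 0.0909] 10 zmax 0.0921
scene [288.2 242.3] [285, 235, 7, 16, 94] mean [0.5635 0.2799 0.0849] top [0.5642 0.2787 0.0962] 38 zmax 0.1001
scene [ 94.5 268.5] [71, 242, 43, 45, 730] mean [0.8455 0.5029 0.084 ] top [0.8461 0.503  0.0983] 258 zmax 0.1078
```

View pics/crop.png

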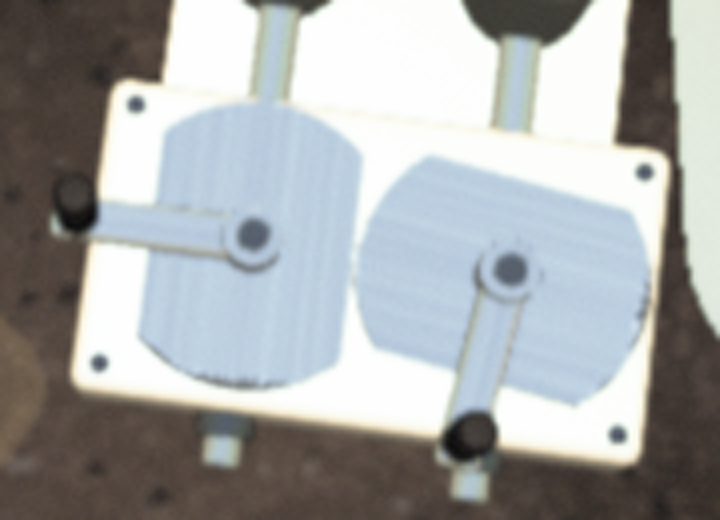

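```bash
cat >> h.py <<'E'
from scipy.spatial.transform import Rotation as Ro
def st():
    o=monitor.get_obs();R=Ro.from_euler('xyz',o["orientation"],degrees=True).as_matrix()
    print("t",round(o["clock"],2),"p",o["tool_pos"].round(4),"x",R[:,0].round(3),"jaw deg",np.degrees(np.arctan2(R[1,1],R[0,1])).round(1),"F",o["force"].round(1),"op",round(o["opening"],4),"j",o["joint_pos"].round(0))
    return o,R
E
python3 -c "from h import *; st()"
```

```text
t 0.2 p [ 0.2134 -0.6401  0.226 ] x [-0.     0.001 -1.   ] jaw deg 108.4 F [ 0.  -0.1 -0.1] op 0.088 j [-55.  21.   1.  -0. -70. -17.]
```

```bash
python3 -m crank '[{"linear":[0.5,0.7,0],"rot":[0,0,1],"hand":0.45},{"linear":[0.5,0.7,0],"rot":[0,0,1],"hand":0.45},{"linear":[0.5,0.7,0],"rot":[0,0,1],"hand":0.45},{"linear":[0.5,0.7,0],"rot":[0,0,1],"hand":0.45},{"linear":[0.5,0.7,0],"rot":[0,0,1],"hand":0.45},{"linear":[0.5,0.7,0],"rot":[0,0,1],"hand":0.45},{"linear":[0.5,0.7,0],"rot":[0,0,1],"hand":0.45},{"linear":[0.5,0.7,0],"rot":[0,0,1],"hand":0.45},{"linear":[0,0.6,0],"rot":[0,0,1],"hand":0.45},{"linear":[0,0.6,0],"rot":[0,0,1],"hand":0.45},{"linear":[0,0.6,0],"rot":[0,0,1],"hand":0.45},{"linear":[0,0.6,0],"rot":[0,0,1],"hand":0.45},{"linear":[0,0.6,0],"rot":[0,0,1],"hand":0.45},{"linear":[0,0.6,0],"rot":[0,0,1],"hand":0.45},{"linear":[0,0.6,0],"rot":[0,0,1],"hand":0.45},{"linear":[0,0.6,0],"rot":[0,0,1],"hand":0.45}]'; python3 -c "from h import *; st()"
```

```text
clock: 2.2
tool_pos: [0.4569, 0.0033, 0.2235]
orientation: [96.0, 89.9, -163.2]
force: [0.7, -0.4, -0.3]
opening: 0.0394
t 2.2 p [0.4569 0.0033 0.2235] x [-0.002 -0.001 -1.   ] jaw deg -169.2 F [ 0.7 -0.4 -0.3] op 0.0394 j [ 25.  -0. -26.  -0. -65. -14.]
```

```bash
python3 -m crank '[{"linear":[0.04,0.2,0],"rot":[0,0,1],"hand":0.45},{"linear":[0.04,0.2,0],"rot":[0,0,1],"hand":0.45},{"linear":[0.04,0.2,0],"rot":[0,0,1],"hand":0.45},{"linear":[0.04,0.2,0],"rot":[0,0,1],"hand":0.45},{"linear":[0.04,0.2,0],"rot":[0,0,1],"hand":0.45},{"linear":[0.04,0.2,0],"rot":[0,0,1],"hand":0.45},{"linear":[0.04,0.2,0],"rot":[0,0,1],"hand":0.45},{"linear":[0.04,0.2,0],"rot":[0,0,1],"hand":0.45},{"linear":[0.04,0.2,0],"rot":[0,0,1],"hand":0.45},{"linear":[0.04,0.2,0],"rot":[0,0,1],"hand":0.45},{"linear":[0.04,0.2,0],"rot":[0,0,1],"hand":0.45},{"linear":[0,0.1,0],"rot":[0,0,0.4],"hand":0.45},{"linear":[0,0,0],"rot":[0,0,0],"hand":0.45}]'; python3 - <<'E'
from h import *
o,R=st(); s=eyes.snapshot("wrist"); cv2.imwrite("pics/w1.png",s["image"][:,:,::-1])
d=s["depth"];K=s["K"];v,u=np.mgrid[:480,:640]
P=np.stack([(u-K[0,2])/K[0,0]*d,-(v-K[1,2])/K[1,1]*d,-d],-1);H=s["hand_eye"]
P=(P@H[:3,:3].T+H[:3,3])@R.T+o["tool_pos"]
dark=((s["image"].max(-1)<70)&(P[...,2]>.09)&(P[...,2]<.106)&(d>0)).astype(np.uint8)
k,l,sst,c=cv2.connectedComponentsWithStats(dark)
for i in range(1,k):
    if sst[i,4]>40: print(c[i].round(0),sst[i,2:].tolist(),P[l==i].mean(0).round(4))
E
```

```text
clock: 3.82
tool_pos: [0.482, 0.1479, 0.223]
orientation: [62.8, 89.8, -137.2]
force: [-1.0, 0.3, 0.3]
opening: 0.0395
t 3.83 p [0.482  0.1479 0.223 ] x [-0.002 -0.002 -1.   ] jaw deg -110.0 F [-1.   0.3  0.3] op 0.0395 j [ 39.   5. -21.   0. -65.  31.]
[186.  36.] [52, 53, 231] [0.6513 0.1863 0.0934]
[132. 190.] [23, 20, 365] [0.5669 0.2723 0.0967]
[322. 229.] [20, 20, 285] [0.486  0.1425 0.0972]
```

View pics/w1.png

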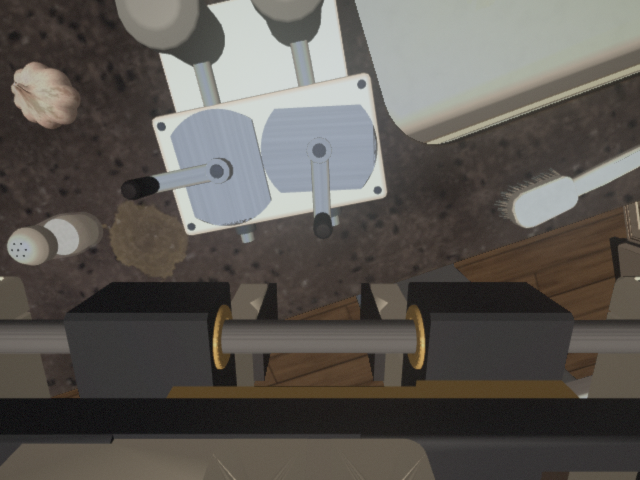

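The wrist view puts the run knob at (322,229), centred between the fingers, and it agrees with the other cameras to within 4 mm. I'll descend around it now.

```bash
python3 -m crank '[{"linear":[0.04,-0.05,-0.6],"rot":[0,0,0],"hand":0.45},{"linear":[0,0,-0.6],"rot":[0,0,0],"hand":0.45},{"linear":[0,0,-0.5],"rot":[0,0,0],"hand":0.45},{"linear":[0,0,-0.4],"rot":[0,0,0],"hand":0.45},{"linear":[0,0,-0.35],"rot":[0,0,0],"hand":0.45},{"linear":[0,0,0],"rot":[0,0,0],"hand":0.3},{"linear":[0,0,0],"rot":[0,0,0],"hand":0.3}]'; python3 -c "
from h import *
st();knobs('scene')
s=eyes.snapshot('scene');cv2.imwrite('pics/s1.png',cv2.resize(s['image'][150:330,220:460,::-1],None,fx=3,fy=3))"
```

```text
clock: 4.75
tool_pos: [0.4847, 0.1422, 0.0742]
orientation: [179.2, 89.9, -21.5]
force: [-0.3, -0.5, 0.2]
opening: 0.0278
t 4.75 p [0.4847 0.1422 0.0742] x [ 0.001 -0.    -1.   ] jaw deg -110.6 F [-0.3 -0.5  0.2] op 0.0278 j [ 39.  14. -32.   0. -44.  31.]
scene [318.1   9.5] [302, 0, 36, 26, 295] mean [ 0.9991 -0.6252  0.08  ] top [ 1.0004 -0.6094  0.0966] 68 zmax 0.1035
scene [207.7  99.6] [126, 29, 161, 132, 2294] mean [ 0.9984 -0.0448  0.0826] top [ 0.9985 -0.0448  0.0958] 724 zmax 0.1028
scene [177.8 167.6] [163, 160, 29, 12, 47] mean [0.889  0.2174 0.0872] top [0.8824 0.2135 0.0915] 21 zmax 0.0937
scene [ 44.2 231.4] [0, 188, 95, 95, 2142] mean [0.9998 0.4853 0.0864] top [1.0019 0.4726 0.0981] 960 zmax 0.1043
scene [147.6 220.3] [124, 195, 40, 39, 435] mean [0.8456 0.3638 0.0797] top [0.8431 0.3382 0.0971] 61 zmax 0.1075
scene [359.  212.8] [354, 205, 13, 16, 79] mean [0.4785 0.1448 0.0829] top [0.4779 0.1463 0.0942] 22 zmax 0.1041
scene [288.2 242.3] [285, 235, 8, 16, 95] mean [0.5637 0.2796 0.0843] top [0.5641 0.2786 0.0964] 37 zmax 0.1012
scene [ 91.8 269.5] [61, 242, 53, 45, 887] mean [0.8474 0.5072 0.0846] top [0.8472 0.5063 0.0989] 319 zmax 0.1079
```

View pics/s1.png

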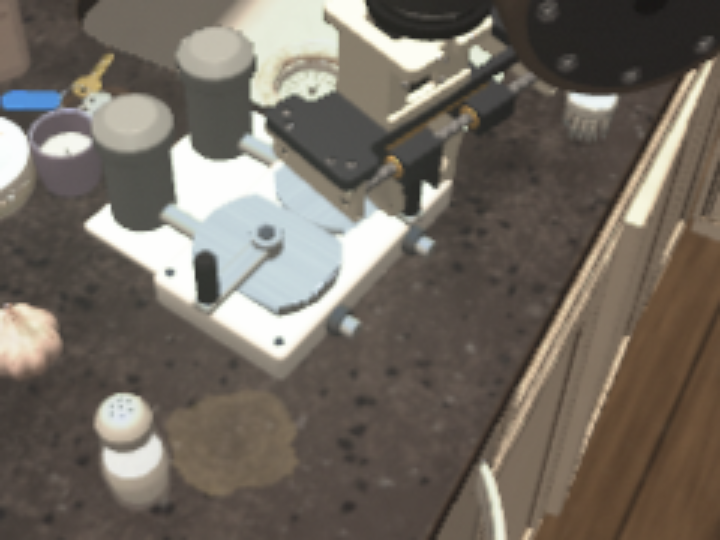

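```bash
python3 -m crank '[{"linear":[0.03,0.085,0],"rot":[0,0,-0.7],"hand":0.3},{"linear":[0.04,0.08,0],"rot":[0,0,-1],"hand":0.3},{"linear":[0.045,0.08,0],"rot":[0,0,-1],"hand":0.3},{"linear":[0.05,0.075,0],"rot":[0,0,-1],"hand":0.3},{"linear":[0.055,0.07,0],"rot":[0,0,-1],"hand":0.3},{"linear":[0.065,0.065,0],"rot":[0,0,-1],"hand":0.3}]'; cat >> h.py <<'E'
def arc(c):
    o,R=st(); d=o["tool_pos"][:2]-c; print("r",np.hypot(*d).round(4),"phi",np.degrees(np.arctan2(d[1],d[0])).round(1))
AR=np.array([.543,.125]);AL=np.array([.557,.215])
E
python3 -c "
from h import *
arc(AR)"
```

```text
clock: 5.6
tool_pos: [0.4995, 0.1672, 0.0776]
orientation: [110.8, 89.8, -119.4]
force: [-2.3, -2.0, -1.7]
opening: 0.0263
t 5.6 p [0.4995 0.1672 0.0776] x [-0.001 -0.002 -1.   ] jaw deg -140.2 F [-2.3 -2.  -1.7] op 0.0263 j [ 40.  15. -29.   0. -46.  -0.]
r 0.0606 phi 135.9
```

```bash
python3 -m crank '[{"linear":[0.065,0.065,-0.03],"rot":[0,0,0],"hand":0.3},{"linear":[0.07,0.06,-0.03],"rot":[0,0,-0.5],"hand":0.3},{"linear":[0.075,0.055,-0.02],"rot":[0,0,-1],"hand":0.3},{"linear":[0.08,0.045,-0.01],"rot":[0,0,-1],"hand":0.3},{"linear":[0.085,0.04,-0.01],"rot":[0,0,-1],"hand":0.3},{"linear":[0.085,0.03,-0.01],"rot":[0,0,-1],"hand":0.3}]'; 
python3 -c "
from h import *
arc(AR)
s=eyes.snapshot('top');cv2.imwrite('pics/t2.png',cv2.resize(s['image'][130:330,270:490,::-1],None,fx=3,fy=3))
"
```

```text
clock: 6.35
tool_pos: [0.5275, 0.1848, 0.0741]
orientation: [117.9, 89.9, -134.8]
force: [-1.6, -1.7, 1.0]
opening: 0.0263
t 6.35 p [0.5275 0.1848 0.0741] x [-0.002 -0.002 -1.   ] jaw deg -162.7 F [-1.6 -1.7  1. ] op 0.0263 j [ 39.  18. -25.   0. -47. -22.]
r 0.0618 phi 104.6
```

View pics/t2.png

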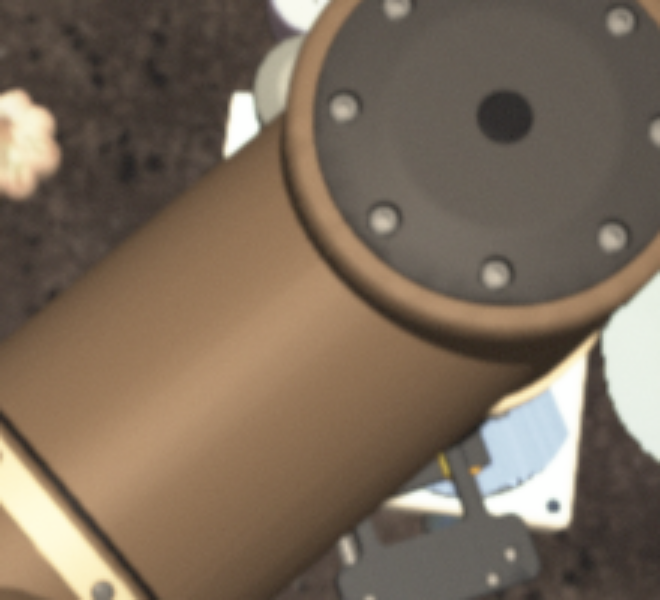

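```bash
python3 -m crank '[{"linear":[0.09,0.02,0],"rot":[0,0,-1],"hand":0.3},{"linear":[0.09,0.01,0],"rot":[0,0,-1],"hand":0.3},{"linear":[0.09,0.005,0],"rot":[0,0,-1],"hand":0.3},{"linear":[0.09,-0.005,-0.01],"rot":[0,0,-1],"hand":0.3}]'; 
python3 -c "
from h import *
arc(AR)"
```

```text
clock: 6.9
tool_pos: [0.5485, 0.1868, 0.0739]
orientation: [102.5, 89.8, -170.3]
force: [-1.8, -1.0, 1.8]
opening: 0.0267
t 6.9 p [0.5485 0.1868 0.0739] x [-0.004 -0.001 -1.   ] jaw deg 177.2 F [-1.8 -1.   1.8] op 0.0267 j [ 38.  20. -22.  -0. -48. -41.]
r 0.062 phi 84.9
```

```bash
python3 -m crank '[{"linear":[0.09,-0.01,0],"rot":[0,0,-1],"hand":0.3},{"linear":[0.06,-0.01,0],"rot":[0,0,-0.3],"hand":0.3}]'; 
python3 -c "
from h import *
arc(AR)"
python3 -m crank '[{"linear":[0.05,-0.01,0],"rot":[0,0,0],"hand":0.3},{"linear":[0.05,-0.01,0],"rot":[0,0,0],"hand":0.3}]'; 
python3 -c "
from h import *
arc(AR)"
```

```text
clock: 7.15
tool_pos: [0.5573, 0.1857, 0.074]
orientation: [95.8, 89.7, 176.6]
force: [-2.3, 1.9, -0.6]
opening: 0.0265
t 7.15 p [0.5573 0.1857 0.074 ] x [-0.005  0.    -1.   ] jaw deg 170.8 F [-2.3  1.9 -0.6] op 0.0265 j [ 37.  21. -21.  -0. -48. -46.]
r 0.0624 phi 76.8
clock: 7.4
tool_pos: [0.5593, 0.1856, 0.0736]
orientation: [91.7, 89.4, 172.7]
force: [-21.1, 10.6, 10.9]
opening: 0.0265
t 7.4 p [0.5593 0.1856 0.0736] x [-0.011  0.001 -1.   ] jaw deg 171.0 F [-21.1  10.6  10.9] op 0.0265 j [ 37.  21. -21.  -1. -49. -46.]
r 0.0627 phi 74.9
```

The lever hit its stop, with the force jumping to 21 N near the predicted 81° heading. I'll release and lift.

```bash
python3 -m crank '[{"linear":[-0.05,0,0],"rot":[0,0,0],"hand":0.45},{"linear":[-0.05,0,0],"rot":[0,0,0],"hand":0.45},{"linear":[0,0,0],"rot":[0,0,0],"hand":0.45},{"linear":[0,0,0.5],"rot":[0,0,0],"hand":0.45},{"linear":[0,0,0.8],"rot":[0,0,0],"hand":0.45},{"linear":[0,0,0.8],"rot":[0,0,0],"hand":0.45},{"linear":[-0.3,0.4,0],"rot":[0,0,0],"hand":0.45},{"linear":[-0.3,0.5,0],"rot":[0,0,0],"hand":0.45},{"linear":[0,0.3,0],"rot":[0,0,0],"hand":0.45},{"linear":[0,0,0],"rot":[0,0,0],"hand":0.45}]'
python3 - <<'E'
from h import *
o,R=st(); s=eyes.snapshot("wrist"); cv2.imwrite("pics/w2.png",s["image"][:,:,::-1])
d=s["depth"];K=s["K"];v,u=np.mgrid[:480,:640]
P=np.stack([(u-K[0,2])/K[0,0]*d,-(v-K[1,2])/K[1,1]*d,-d],-1);H=s["hand_eye"]
P=(P@H[:3,:3].T+H[:3,3])@R.T+o["tool_pos"]
dark=((s["image"].max(-1)<70)&(P[...,2]>.09)&(P[...,2]<.106)&(d>0)).astype(np.uint8)
k,l,sst,c=cv2.connectedComponentsWithStats(dark)
for i in range(1,k):
    if sst[i,4]>40: print(c[i].round(0),sst[i,2:].tolist(),P[l==i].mean(0).round(4))
knobs("scene")
E
```

```text
clock: 8.65
tool_pos: [0.5203, 0.2598, 0.2062]
orientation: [39.8, 89.7, 121.3]
force: [0.2, 0.2, 1.2]
opening: 0.0393
t 8.65 p [0.5203 0.2598 0.2062] x [-0.003  0.004 -1.   ] jaw deg 171.6 F [0.2 0.2 1.2] op 0.0393 j [ 46.  13. -13.  -0. -64. -54.]
[115.  64.] [46, 85, 468] [0.6394 0.117  0.0937]
[131. 178.] [46, 76, 337] [0.6511 0.1932 0.0936]
[263. 265.] [21, 21, 320] [0.5662 0.2731 0.097 ]
scene [200.5 105.5] [126, 42, 146, 120, 2077] mean [ 0.9984 -0.0116  0.0826] top [ 0.9984 -0.0076  0.0958] 649 zmax 0.1031
scene [178.6 167.4] [163, 160, 29, 12, 50] mean [0.8878 0.2159 0.0872] top [0.8832 0.2139 0.0915] 21 zmax 0.0932
scene [ 44.2 231.4] [0, 188, 94, 95, 2146] mean [0.9998 0.4854 0.0863] top [1.0019 0.4727 0.0982] 956 zmax 0.1042
scene [147.4 220.6] [124, 195, 40, 39, 424] mean [0.8457 0.3644 0.0793] top [0.8443 0.3389 0.0966] 55 zmax 0.1076
scene [316.6 214.6] [314, 207, 6, 16, 89] mean [0.551  0.191  0.0841] top [0.551  0.1897 0.0965] 34 zmax 0.102
scene [288.3 242.2] [285, 235, 8, 16, 93] mean [0.5636 0.2796 0.0847] top [0.5642 0.2785 0.0959] 39 zmax 0.1007
scene [ 92.  269.2] [63, 242, 51, 45, 880] mean [0.8471 0.5067 0.085 ] top [0.847  0.506  0.0991] 333 zmax 0.108
```

View pics/w2.png

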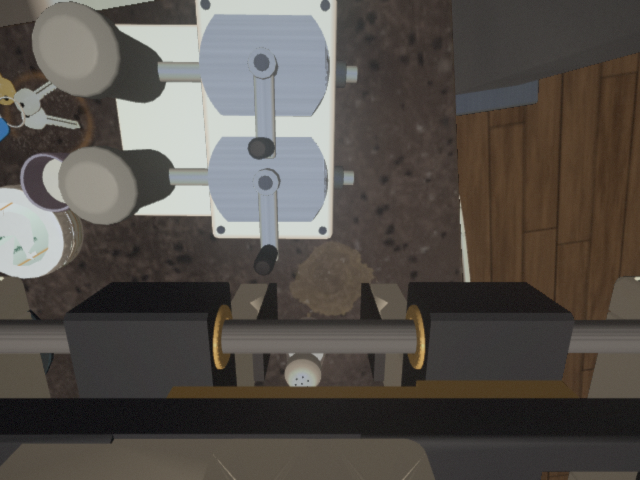

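Both levers now point left and parallel, with the knobs at (260,148) and (265,260). The knob-to-knob offset (.013,.089) matches the pivot spacing, so the run lever is shut. Now the idle lever.

```bash
python3 -m crank '[{"linear":[0.37,0.13,0],"rot":[0,0,0],"hand":0.45},{"linear":[0.37,0.13,0],"rot":[0,0,0],"hand":0.45},{"linear":[0,0,0],"rot":[0,0,0],"hand":0.45}]'
python3 -c "
from h import *
arc(AL)"
```

```text
clock: 9.12
tool_pos: [0.5667, 0.2721, 0.2052]
orientation: [65.3, 89.7, 146.7]
force: [-0.1, -0.1, -0.4]
opening: 0.0394
t 9.12 p [0.5667 0.2721 0.2052] x [-0.004  0.003 -1.   ] jaw deg 171.4 F [-0.1 -0.1 -0.4] op 0.0394 j [ 43.  17.  -7.  -0. -66. -52.]
r 0.0579 phi 80.3
```

```bash
python3 -m crank '[{"linear":[0,0.07,-0.6],"rot":[0,0,0],"hand":0.45},{"linear":[0,0,-0.6],"rot":[0,0,0],"hand":0.45},{"linear":[0,0,-0.5],"rot":[0,0,0],"hand":0.45},{"linear":[0,0,-0.45],"rot":[0,0,0],"hand":0.45},{"linear":[0,0,0],"rot":[0,0,0],"hand":0.3},{"linear":[0,0,0],"rot":[0,0,0],"hand":0.3}]'
python3 -c "
from h import *
arc(AL)
s=eyes.snapshot('scene');cv2.imwrite('pics/s3.png',cv2.resize(s['image'][150:330,220:460,::-1],None,fx=3,fy=3))"
```

```text
clock: 9.88
tool_pos: [0.5668, 0.2714, 0.0736]
orientation: [74.4, 89.7, 155.6]
force: [-0.4, -0.1, 0.2]
opening: 0.0274
t 9.88 p [0.5668 0.2714 0.0736] x [-0.004  0.002 -1.   ] jaw deg 171.2 F [-0.4 -0.1  0.2] op 0.0274 j [ 43.  24. -16.  -0. -50. -52.]
r 0.0572 phi 80.1
```

View pics/s3.png

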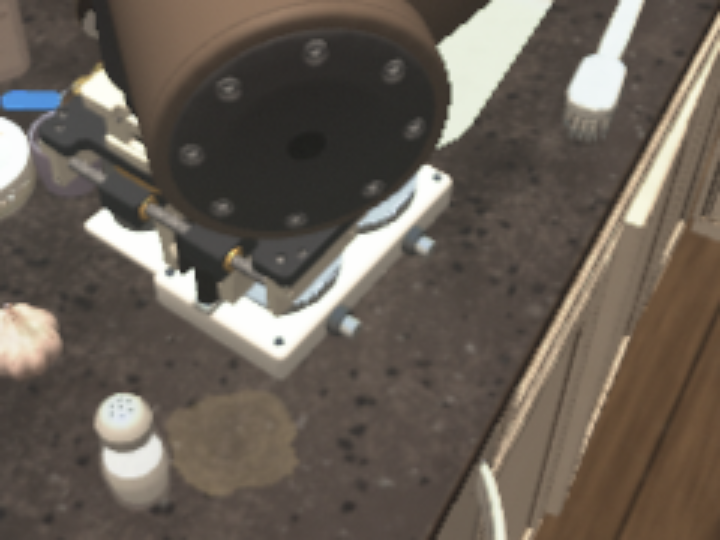

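```bash
python3 -m crank '[{"linear":[0,0.08,0],"rot":[0,0,0],"hand":0.3},{"linear":[-0.09,0.02,0],"rot":[0,0,0],"hand":0.3},{"linear":[-0.09,0.01,0],"rot":[0,0,0.8],"hand":0.3},{"linear":[-0.09,0,0],"rot":[0,0,1],"hand":0.3},{"linear":[-0.09,-0.01,0],"rot":[0,0,1],"hand":0.3},{"linear":[-0.09,-0.02,0],"rot":[0,0,1],"hand":0.3}]'
python3 -c "
from h import *
arc(AL)"
```

```text
clock: 10.68
tool_pos: [0.5412, 0.2782, 0.0782]
orientation: [-24.3, 89.6, 76.5]
force: [2.8, 0.4, -1.5]
opening: 0.026
t 10.68 p [0.5412 0.2782 0.0782] x [ 0.002  0.006 -1.   ] jaw deg -169.2 F [ 2.8  0.4 -1.5] op 0.026 j [ 45.  22. -19.  -0. -49. -34.]
r 0.0652 phi 104.1
```

```bash
python3 -m crank '[{"linear":[-0.085,-0.035,-0.03],"rot":[0,0,1],"hand":0.3},{"linear":[-0.085,-0.04,-0.03],"rot":[0,0,1],"hand":0.3},{"linear":[-0.08,-0.045,-0.02],"rot":[0,0,1],"hand":0.3},{"linear":[-0.075,-0.05,-0.01],"rot":[0,0,1],"hand":0.3},{"linear":[-0.07,-0.06,-0.01],"rot":[0,0,1],"hand":0.3},{"linear":[-0.065,-0.065,-0.01],"rot":[0,0,1],"hand":0.3}]'
python3 -c "
from h import *
arc(AL)"
```

```text
clock: 11.42
tool_pos: [0.5171, 0.2654, 0.0777]
orientation: [-67.9, 88.8, 64.1]
force: [2.2, 1.9, -1.4]
opening: 0.0262
t 11.43 p [0.5171 0.2654 0.0777] x [ 0.009  0.019 -1.   ] jaw deg -138.0 F [ 2.2  1.9 -1.4] op 0.0262 j [ 46.  19. -23.  -1. -47.  -4.]
r 0.0643 phi 128.3
```

```bash
python3 -m crank '[{"linear":[-0.065,-0.065,-0.03],"rot":[0,0,0],"hand":0.3},{"linear":[-0.065,-0.07,-0.03],"rot":[0,0,0.5],"hand":0.3},{"linear":[-0.06,-0.075,-0.02],"rot":[0,0,1],"hand":0.3},{"linear":[-0.05,-0.08,-0.01],"rot":[0,0,1],"hand":0.3},{"linear":[-0.045,-0.085,-0.01],"rot":[0,0,0.8],"hand":0.3},{"linear":[-0.04,-0.085,-0.01],"rot":[0,0,0.8],"hand":0.3}]'
python3 -c "
from h import *
arc(AL)"
```

```text
clock: 12.18
tool_pos: [0.5001, 0.2438, 0.0762]
orientation: [-79.7, 87.8, 73.0]
force: [-1.1, 3.3, 0.5]
opening: 0.026
t 12.18 p [0.5001 0.2438 0.0762] x [ 0.011  0.036 -0.999] jaw deg -117.3 F [-1.1  3.3  0.5] op 0.026 j [ 45.  17. -26.  -1. -45.  18.]
r 0.0638 phi 153.1
```

```bash
python3 -m crank '[{"linear":[-0.035,-0.085,-0.02],"rot":[-0.15,0.05,1],"hand":0.3},{"linear":[-0.03,-0.085,-0.01],"rot":[-0.15,0.05,1],"hand":0.3},{"linear":[-0.02,-0.09,-0.01],"rot":[-0.15,0.05,1],"hand":0.3},{"linear":[-0.01,-0.09,-0.01],"rot":[-0.1,0,0.8],"hand":0.3}]'
python3 -c "
from h import *
arc(AL)"
```

```text
clock: 12.68
tool_pos: [0.4951, 0.2258, 0.0761]
orientation: [84.2, 89.6, -103.9]
force: [-1.8, 3.9, 1.4]
opening: 0.026
t 12.68 p [0.4951 0.2258 0.0761] x [-0.001 -0.006 -1.   ] jaw deg -98.1 F [-1.8  3.9  1.4] op 0.026 j [ 45.  17. -27.   0. -47.  36.]
r 0.0628 phi 170.1
```

```bash
python3 -m crank '[{"linear":[-0.01,-0.09,0],"rot":[0,0,0.2],"hand":0.3},{"linear":[0,-0.06,0],"rot":[0,0,0],"hand":0.3}]'
python3 -c "
from h import *
arc(AL)"
python3 -m crank '[{"linear":[0,-0.05,0],"rot":[0,0,0],"hand":0.3},{"linear":[0,-0.05,0],"rot":[0,0,0],"hand":0.3}]'
python3 -c "
from h import *
arc(AL)"
```

```text
clock: 12.92
tool_pos: [0.4937, 0.2178, 0.0763]
orientation: [80.8, 89.8, -106.4]
force: [-5.5, 15.1, -0.7]
opening: 0.0262
t 12.93 p [0.4937 0.2178 0.0763] x [-0.001 -0.004 -1.   ] jaw deg -97.3 F [-5.5 15.1 -0.7] op 0.0262 j [ 45.  17. -27.   0. -46.  38.]
r 0.0633 phi 177.5
clock: 13.18
tool_pos: [0.4937, 0.2176, 0.0763]
orientation: [-96.2, 89.6, 76.2]
force: [-6.6, 18.0, -4.5]
opening: 0.0265
t 13.18 p [0.4937 0.2176 0.0763] x [ 0.002  0.007 -1.   ] jaw deg -97.6 F [-6.6 18.  -4.5] op 0.0265 j [ 44.  16. -28.  -0. -46.  38.]
r 0.0633 phi 177.6
```

The lever is at its open stop (18 N, no further travel). I'll release, lift, move clear and check.

```bash
python3 -m crank '[{"linear":[0,0.05,0],"rot":[0,0,0],"hand":0.45},{"linear":[0,0.05,0],"rot":[0,0,0],"hand":0.45},{"linear":[0,0,0],"rot":[0,0,0],"hand":0.45},{"linear":[0,0,0.5],"rot":[0,0,0],"hand":0.45},{"linear":[0,0,0.8],"rot":[0,0,0],"hand":0.45},{"linear":[0,0,0.8],"rot":[0,0,0],"hand":0.45},{"linear":[0,-0.8,0.3],"rot":[0,0,0],"hand":0.45},{"linear":[0,-0.9,0],"rot":[0,0,0],"hand":0.45},{"linear":[0,-0.9,0],"rot":[0,0,0],"hand":0.45},{"linear":[0,-0.9,0],"rot":[0,0,0],"hand":0.45},{"linear":[0,-0.9,0],"rot":[0,0,0],"hand":0.45},{"linear":[0,-0.9,0],"rot":[0,0,0],"hand":0.45},{"linear":[0,-0.9,0],"rot":[0,0,0],"hand":0.45},{"linear":[0,0,0],"rot":[0,0,0],"hand":0.45}]'
python3 - <<'E'
from h import *
st()
s,P=knobs("top");knobs("scene")
cv2.imwrite("pics/t4.png",cv2.resize(s["image"][130:330,270:490,::-1],None,fx=3,fy=3,interpolation=cv2.INTER_CUBIC))
E
```

```text
clock: 14.92
tool_pos: [0.4889, -0.1669, 0.225]
orientation: [91.8, 89.9, -96.4]
force: [-0.6, 0.4, -0.3]
opening: 0.0395
t 14.93 p [ 0.4889 -0.1669  0.225 ] x [-0.    -0.001 -1.   ] jaw deg -98.2 F [-0.6  0.4 -0.3] op 0.0395 j [  3.   6. -19.   0. -65.  79.]
top [364.2  28.6] [341, 5, 48, 32, 313] mean [0.8861 0.2045 0.076 ] top [0.8866 0.2105 0.0921] 65 zmax 0.0964
top [266.8  47.7] [223, 10, 82, 55, 1299] mean [0.8531 0.3471 0.0865] top [0.8531 0.3472 0.0985] 585 zmax 0.1079
top [173.7  50.6] [136, 25, 65, 43, 1127] mean [0.8533 0.4836 0.0837] top [0.8523 0.4831 0.0985] 391 zmax 0.108
top [ 5.3 36.5] [0, 29, 14, 19, 195] mean [0.8889 0.7406 0.0712] top None 0 zmax 0.0876
top [370.5 181.1] [358, 174, 29, 12, 77] mean [0.6528 0.2019 0.074 ] top [0.6472 0.1933 0.0904] 2 zmax 0.0906
top [429.4 187.5] [419, 177, 27, 16, 100] mean [0.6413 0.12   0.0764] top [0.639  0.123  0.0913] 12 zmax 0.0926
top [383.5 249.6] [378, 243, 12, 14, 105] mean [0.5513 0.1884 0.0915] top [0.5526 0.1878 0.0977] 73 zmax 0.1026
top [357.4 291.6] [352, 286, 11, 12, 79] mean [0.4948 0.225  0.0943] top [0.4956 0.
[... 246 characters left out ...]
.0958] 725 zmax 0.1033
scene [178.4 167.4] [163, 160, 29, 11, 51] mean [0.8879 0.2164 0.0874] top [0.8832 0.2151 0.0916] 24 zmax 0.0934
scene [ 44.3 231.3] [0, 188, 95, 95, 2149] mean [0.9997 0.485  0.0863] top [1.0018 0.4722 0.0981] 963 zmax 0.105
scene [147.6 220.3] [124, 195, 40, 39, 441] mean [0.8457 0.3638 0.0797] top [0.8434 0.3392 0.0966] 67 zmax 0.1078
scene [316.6 214.8] [314, 207, 6, 17, 88] mean [0.5509 0.1912 0.0836] top [0.5515 0.1903 0.0964] 32 zmax 0.0999
scene [332.9 237.6] [330, 230, 7, 16, 100] mean [0.4942 0.2282 0.0842] top [0.4947 0.2274 0.0966] 38 zmax 0.101
scene [ 91.3 269.6] [63, 242, 51, 45, 895] mean [0.8477 0.5079 0.0849] top [0.8476 0.5075 0.0991] 335 zmax 0.1079
```

View pics/t4.png

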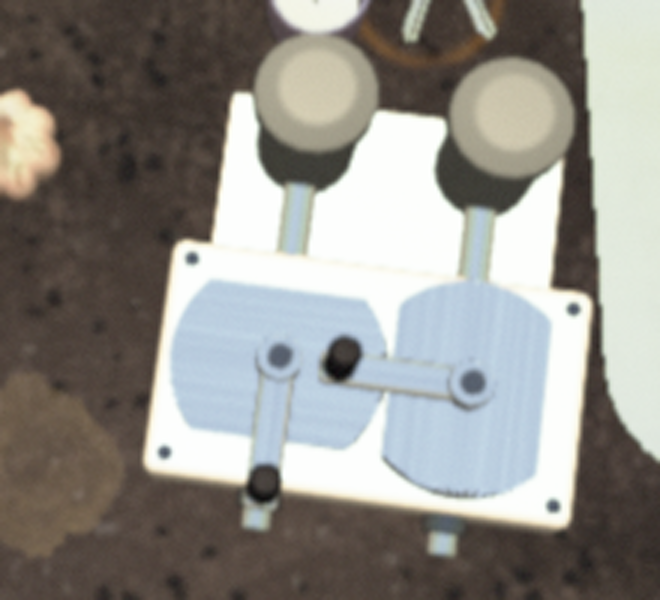

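The right lever's knob is at (343,357) in the crop, shut, and the left one's is at (263,484), open. Both knobs are within 2 mm of the predicted end positions: (.5527,.1862) and (.4959,.2244).

```bash
python3 -c "
from plant import ticket
print(ticket.close_job())"
```

```text
the job is handed in; nothing more can be done
None
```

The changeover is done and handed in. I turned the right lever (open at the start) fully shut first, then turned the left lever fully open. I guided each knob loosely between the fingers and turned it until it hit its stop. The wrist force on the stops was about 26 N for the shut one and 20 N for the open one.

- **Lever positions:** In the final top view the shut lever's knob was at (0.553, 0.188) and the open lever's at (0.496, 0.225). Both are within 2 mm of the predicted stop positions. The scene camera read up to about 4 mm different, close to its offset from the top camera before any move.
- **Order:** I checked with the wrist and scene cameras that the first lever was shut before I touched the second.
- **Release:** The fingers are off both knobs and the arm is well clear. The force reading was near zero when I handed in.
- **Time:** The clock read about 15 s, against the 48 s limit.

No check failed. The hand-in gives no verdict.

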